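# Tuck the sign strip under the header flap and hold it pressed down

## Task

Pick up the white sign strip by its orange grip bar, lay it on the grey bed of the door-sign frame with the green line towards the blue header flap, and slide its far edge under the flap until it is fully home, square in the frame. Let the flap stay down: do not lift it with the strip or touch it with the robot, and leave the plaster roll, stamp and vial alone. The strip has adhesive pads beneath, so finish while still gripping the bar and pressing the strip firmly flat onto the bed; do not let go.

Things in the scene. Friction and masses are not known exactly. Their poses are not given: they have to be found in the camera images.
- strip: White flat rigid strip, 90 (x) x 150 (y) x 4 mm, about 0.09 kg, loose on the worktop. Origin: centre of its underside; z up; +x to its far long edge, the one to tuck (a green line on top runs along y at x = 5 mm). Orange grip bar on top, centre x = -25, y = 0 mm: 16 mm thick in x, 44 mm long in y, top 34 mm above the underside.
- strip_grip (a point): On the strip: grip point inside the orange bar, 30 mm above the strip's underside (x = -25, y = 0, z = 30 mm of the strip); fingers close along the strip's x. With the TCP here the fingertips stay 7 mm above the strip's top.
- strip_edge (a point): On the strip: middle of the edge to be tucked, half way up its thickness (x = +45, y = 0, z = 2 mm of the strip).
- frame: Door-sign frame fixed on the worktop, x -101..85, y -95..95 mm. Origin at worktop height under the centre of a fully home strip (then x = y = 0, z = 12 mm, same axes). +x points away from the robot to the flap hinge, z up. Grey rigid bed: top 12 mm up, x -100..45 mm. Side rails 5 mm above the bed, inner faces at y = -81 and 81 mm. A ledge face at x = 45 mm under the flap stops the strip.
- flap (a joint): Angle of the light blue header flap (0.08 kg, free hinge along y at x = 78, z = 20 mm of the frame): 0 = down on its stop, as it starts; grows as the lip rises. When down, its flat underside is 18 mm above the worktop (6 mm above the bed), its top 21 mm, the lip 24 mm.
- flap_lip (a point): Front lip of the blue flap, flared up slightly, at x = +3 mm, y = 0, z = 21 mm of the frame when down; the flap runs from here to x = 78 mm, 186 mm wide in y.
- plaster_roll: Skin-coloured roll of plaster tape, 60 mm across, 25 mm high, lying flat right of the frame; origin at the centre of its underside. Bystander.
- stamp: Rubber stamp with red handle, 24 x 48 x 67 mm, left of the strip; origin at the centre of its underside. Bystander.
- vial: Glass vial with blue cap, 27 mm across, 50 mm high, left of the strip; origin at the centre of its underside. Bystander.

How it is judged:
On the way, in this order (a step that is already met when the one before it is completed fails the run):
1. the strip is lifted clear of the worktop in the gripper (height (world z) of strip above 0.03 m and contact force between the fingers and strip above 1 N), for 0.2 s.
2. the strip's far edge is at least 10 mm under the flap, above the bed (x of strip_edge in the frame of frame between 0.013 and 0.06 m and z of strip_edge in the frame of frame between 0.01 and 0.022 m and y of strip_edge in the frame of frame between -0.02 and 0.02 m), for 0.1 s.
At the end, for the whole second after the job is handed in: Strip flat (0.03 rad, underside within 2 mm of the bed), square (0.06 rad), within 8 mm of centre between the rails, far edge within 6 mm of the ledge under the flap; flap down (under 0.05 rad); gripper holding the strip still, pressing it on the bed with over 3 N (x of strip in the frame of frame between -0.006 and 0.004 m and y of strip in the frame of frame between -0.008 and 0.008 m and z of strip in the frame of frame between 0.01 and 0.0138 m and angle between the x axis of strip and the x axis of frame, either way round below 0.06 rad and x of strip_edge in the frame of frame above 0.035 m and angle between strip's own z axis and vertical below 0.03 rad and value of joint flap below 0.05 rad and contact force between strip and frame_c4 above 3 N and contact force between the fingers and strip above 2 N and linear speed of strip below 0.01 m/s); the arm keeps its last pose, push and grip.
It fails at once if the flap is lifted (beyond 0.12 rad, about 9 mm at the lip) (value of joint flap above 0.12 rad).
It fails at once if the robot touches the flap (contact force between any of the fingers, the arm and flap_c0 above 1 N or contact force between any of the fingers, the arm and flap_c1 above 1 N).
It fails at once if the plaster roll is moved by more than 15 mm (distance of plaster_roll from where it was at the start of the episode above 0.015 m).
It fails at once if the stamp is moved by more than 15 mm (distance of stamp from where it was at the start of the episode above 0.015 m).
It fails at once if the vial is moved by more than 15 mm (distance of vial from where it was at the start of the episode above 0.015 m).
It also fails if it takes over 45 s, if anything falls off the work surface, if the arm or the gripper's body presses on something with over 40 N, if the wrist force passes 120 N, or if a joint passes its speed limit or range.

## Robot

A 6-joint arm with a two-finger parallel gripper is mounted at the origin on a cart in front of the work surface, level with it; the furniture and walls round the work are solid. World frame = base frame: x ahead of the robot, y to its left, z up, the work surface at z = 0. Lengths are in m, angles in rad, forces in N, time in s.
With the tool pointing down it reaches from about 0.375 to 0.9 m from the base axis. Payload 3.1 kg.
Tool frame: the origin (TCP) lies between the finger pads, 19 mm behind the fingertips; this is the grasp point; z points along the fingers, y is the direction in which the jaws open and shut (so a half turn about z gives the same grasp; the last joint's range is limited). The gripper opens to 85 mm and grips with 20 to 120 N. Pads are 22 mm wide; open, the fingers measure 114 mm over their backs; the gripper's body (76 mm by 85 mm) begins 54 mm behind the grasp point. The pads swing forward as they close: fully open they stand 13 mm farther back than shut.
Start: joints at [-1.369, 0.527, 1.433, -0, 1.181, -0.178], TCP at [0.232, -0.58, 0.25] pointing down, gripper open.
Joint ranges: [-3.08, 3.08], [-0.75, 2.2], [0.22, 2.44], [-1.43, 4.57], [0, 2.65], [-2.85, 2.85]. Speed limits (rad/s): [2.79, 2.79, 3.14, 3.14, 3.14, 3.14].

## Interface

Orientations are given as a unit quaternion [x, y, z, w].
In Python, from station import manip, cams, order gives the robot as it stands. The module is installed in compiled form; this text tells all that it offers.
- The arm moves only by the tool drive_tool, never from a script. Its arguments are lists of equal length, an entry for each row: "linear": the shift along the tool's x, y, z in mm, a list of three; "rot": the turn, a rotation vector about the tool's x, y, z in degrees, a list of three; "hand": the finger opening in mm, from 0 to 85.4. A call has 1 to 20 rows; each row shifts and turns the pose as measured when the row begins, along the tool's axes as they then stand; what a row does not reach is not made up. A row lasts 1/12 s, in which the tool goes at most 41.7 mm and 7.16 degrees, less where a joint would pass 70% of its speed; a pose out of reach is approached as far as the arm can. A call with a gripper value outside its range is refused whole. The fingers move at their own pace and stop on an object; "force" is the grip in N (left out, the last holds). Time passes only in rows, so rows that do not move let the fingers close. It gives the time, the measured TCP pose, the force and the opening at its end, in the units of the state.
- manip.sense(): the state, without advancing time (a new reading comes with each control period).
- cams.snapshot(name): name is "scene" or "side" or "wrist"; returns the picture (384x512x3 uint8, red, green, blue); there is no depth.
- cams.camera_model(name): a dict with "vfov" (degrees; the focal length in pixels is half the picture's height over the tangent of half this angle, whatever the lens; pixels are square), "cx", "cy" (the principal point, pixels), "rvec" (rotation vector, rad) and "tvec" (3), from world to camera coordinates, as OpenCV has them. Camera axes: x right, y down, z forward; pixel columns grow to the right and rows downward; lengths in m; the calibration is good to about 2 mm. A picture is of the moment at which its call begins: read the wrist's pose just before it. camera_model takes no time and is no camera call; for the wrist camera it gives the pose at the moment of the call.
- order.sign_off(): hands the job in, once; it reports no verdict.
Trained networks look in the newest picture that a camera, given by its name, has taken for a name from the list of things; names that differ only in an ending like _2 or _b are one class to them, and where a whole thing is asked for, a point or a joint stands for the part that bears it (a point fixed in the world has none). Each returns a list of dicts, best first, with "score" (0 to 1); they miss things now and then, are a little off and sometimes report something else, mostly with a low value. They report only what shows in the picture. A call takes as long as a camera call.
- cams.regions_of(label, camera): "pixels" (384x512 bool, what is visible of it) and "rect" ([left, top, right, bottom] in pixels, round what is visible of it).
- cams.spot_point(label, camera): "at" ([column, row] in pixels: a listed point, or the origin of a listed thing).
The state is a dict: "t": time; "q": joint angles; "qd": joint speeds; "tau": joint torques, N m; "tcp_pos": TCP position; "tool_rot": TCP orientation; "force": force on the tool from outside, world axes, zero at the start; "ft_torque": the same for the moment, N m; "finger_gap": opening from 0.0 (shut) to 1.0 (fully open).
Only numpy, scipy, OpenCV 4.12 (cv2) and the standard library are available. Lean on these libraries where they do the work, as an engineer would, in place of code of your own. Each camera call takes 0.05 s, during which the arm holds its last target. There are 200 camera calls.

## Working session

There is one attempt and no reset: what is moved stays moved. The work goes in short steps, Python scripts to look and compute and a tool call to move; the robot and the scene stay as the last step left them, time stands still between calls to the robot, and variables do not carry over. Pictures are saved under pics/ and viewed, about 8 in all and at most 12, crops included, and the job is handed in when it is done.

Besides the shell and the picture viewer there is one more tool, called by a JSON object that holds its "api" and its "payload". drive_tool: Moves the arm, as the interface text tells. Its arguments: {"type":"object","properties":{"linear":{"type":"array","items":{"type":"array","items":{"type":"number"}}},"rot":{"type":"array","items":{"type":"array","items":{"type":"number"}}},"hand":{"type":"array","items":{"type":"number"}},"force":{"type":"number"}},"required":["linear","rot","hand"]}

```bash
mkdir -p pics; cat > h.py <<'E'
import numpy as np, cv2
from scipy.spatial.transform import Rotation as R
from station import manip, cams, order
def K(n):
    m=cams.camera_model(n); f=192/np.tan(np.radians(m['vfov'])/2)
    return m,np.array([[f,0,m['cx']],[0,f,m['cy']],[0,0,1]])
def toplane(n,uv,z):
    m,k=K(n); Rm=cv2.Rodrigues(np.array(m['rvec'],float))[0]; t=np.array(m['tvec'],float).ravel()
    d=Rm.T@np.linalg.inv(k)@np.array([uv[0],uv[1],1.]); c=-Rm.T@t
    return c+d*(z-c[2])/d[2]
def proj(n,P):
    m,k=K(n); return cv2.projectPoints(np.array(P,float).reshape(-1,3),np.array(m['rvec'],float),np.array(m['tvec'],float),k,None)[0][:,0]
def snap(n,f):
    im=cams.snapshot(n); cv2.imwrite('pics/'+f,im[:,:,::-1]); return im
E
python3 - <<'E'
from h import *
np.set_printoptions(precision=4,suppress=True)
s=manip.sense(); print(s)
for n in ('scene','side'):
    im=snap(n,n+'0.png'); m,k=K(n); print(n,m)
    for l,z in (('strip_grip',.03),('strip_edge',.002),('strip',0),('flap_lip',.021),('frame',0),('stamp',0),('vial',0),('plaster_roll',0)):
        r=cams.spot_point(l,n)
        for a in r[:2]: print(l,np.round(a['score'],2),np.round(a['at'],1),toplane(n,a['at'],z))
a=cv2.imread('pics/scene0.png');b=cv2.imread('pics/side0.png')
E
```

```text
{'t': 0.0, 'q': array([-1.3695,  0.5285,  1.4339,  0.    ,  1.1814, -0.1785]), 'qd': array([-0.0007, -0.0012,  0.0016, -0.0009,  0.0001,  0.0015]), 'tau': array([  0.0017, -44.2347, -17.8026,  -0.    ,   0.0083,   0.    ]), 'tcp_pos': array([ 0.2316, -0.5798,  0.249 ]), 'tool_rot': array([ 0.982 ,  0.1888, -0.    , -0.0011]), 'force': array([-0.0135, -0.5778, -0.3218]), 'ft_torque': array([ 0.054 , -0.0068,  0.028 ]), 'finger_gap': 0.9997079623692384}
scene {'vfov': 56.61986471936015, 'cx': 251.87018247640256, 'cy': 187.15908165252142, 'rvec': array([ 0.5416, -2.6587,  1.179 ]), 'tvec': array([0.5041, 0.1746, 0.908 ])}
strip_grip 0.95 [228.1 238.7] [0.5342 0.1891 0.03  ]
strip_edge 0.68 [202.3 240.6] [0.6074 0.2015 0.002 ]
strip 0.89 [220.7 243.5] [0.558  0.1899 0.    ]
flap_lip 0.61 [269.3 161.7] [ 0.558 -0.164  0.021]
frame 0.89 [267.6 168.8] [ 0.5589 -0.1515  0.    ]
stamp 0.66 [162.8 304.8] [ 0.5989  0.4015 -0.    ]
vial 0.77 [206.4 332.6] [0.4742 0.4201 0.    ]
plaster_roll 0.64 [307.2 129.9] [ 0.5062 -0.4258  0.    ]
side {'vfov': 55.777383011442474, 'cx': 254.51783445707338, 'cy': 184.81816574721898, 'rvec': array([ 0.6006, -2.4779,  1.3876]), 'tvec': array([0.4918, 0.1732, 1.1657])}
strip_grip 0.84 [233.2 214.7] [0.5441 0.1761 0.03  ]
strip_edge 0.77 [214.1 220.9] [0.6049 0.2045 0.002 ]
strip 0.63 [213.4 221.9] [0.6055 0.2082 0.    ]
strip 0.57 [223.7 221.5] [0.5751 0.1902 0.    ]
flap_lip 0.73 [270.  176.6] [ 0.5497 -0.1275  0.021 ]
frame 0.81 [271.2 183.2] [ 0.5378 -0.1145  0.    ]
stamp 0.57 [177.8 258.7] [0.6015 0.4108 0.    ]
vial 0.58 [211.9 272.9] [ 0.4774  0.4134 -0.    ]
plaster_roll 0.44 [304.4 156.8] [ 0.5018 -0.3949  0.    ]
```

View pics/scene0.png

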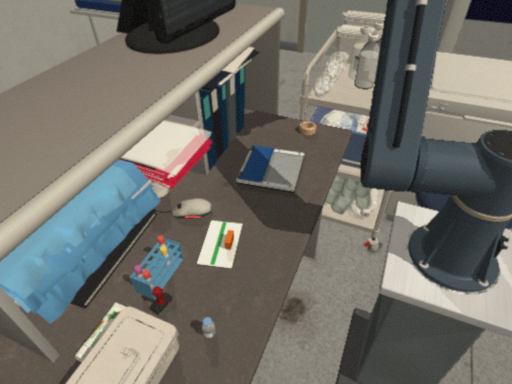

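View pics/side0.png

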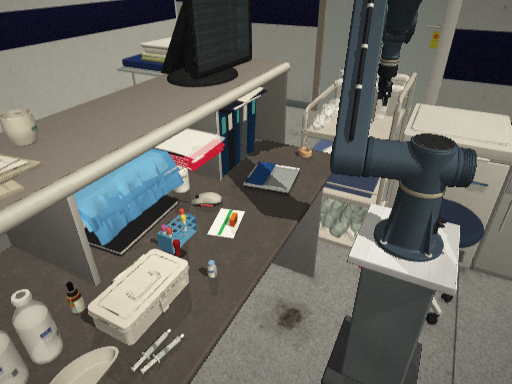

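The scene view shows the frame at about (271,169) with the blue flap on the far side. The strip is at (221,243), with its bar at (229,239). I'll go above the frame for a wrist view first.

```bash
cat >> h.py <<'E'
def rows(target,yaw,n):
    """yaw: world angle (deg) wanted for tool y, tool pointing down"""
    s=manip.sense(); A=R.from_quat(s['tool_rot']); p=np.array(s['tcp_pos'])
    a=np.radians(yaw); T=R.from_matrix(np.array([[-np.sin(a),np.cos(a),0],[np.cos(a),np.sin(a),0],[0,0,-1]]).T.T)
    # columns: x=(-sin? ) right-handed with z down
    M=np.array([[-np.sin(a),np.cos(a),0],[np.cos(a),np.sin(a),0],[0,0,-1]]).T
    M=np.column_stack([np.cross([np.cos(a),np.sin(a),0],[0,0,-1]),[np.cos(a),np.sin(a),0],[0,0,-1]])
    T=R.from_matrix(M); rv=(A.inv()*T).as_rotvec(); d=(np.array(target)-p)/n*1000
    L=[[round(float(v),1) for v in (A*R.from_rotvec(rv*i/n)).inv().apply(d)] for i in range(n)]
    print('dist',np.linalg.norm(d*n),'rotdeg',np.degrees(rv)); print('linear',L); print('rot',np.round(np.degrees(rv)/n,2).tolist(),'n',n)
E
sed -i '/T=R.from_matrix(np.array(\[\[/s/; T=R.*//; /# columns/d; /^    M=np.array/d' h.py
python3 - <<'E'
from h import *
s=manip.sense();A=R.from_quat(s['tool_rot']);m,k=K('wrist')
Rm=cv2.Rodrigues(np.array(m['rvec'],float))[0];c=-Rm.T@np.array(m['tvec']).ravel()
print(k, 'cam in tool',A.inv().apply(c-s['tcp_pos']),'axes in tool\n',(A.inv().as_matrix()@Rm.T).round(3))
rows([.50,-.14,.26],0,14)
E
```

```text
[[281.21517833   0.         255.67530433]
 [  0.         281.21517833 186.6588935 ]
 [  0.           0.           1.        ]] cam in tool [ 0.08420962  0.00028513 -0.1243001 ] axes in tool
 [[-0.    -0.944 -0.329]
 [ 1.    -0.     0.   ]
 [-0.    -0.329  0.944]]
dist 515.8163136589143 rotdeg [ 1.31134993e-04  1.70286562e-03 -6.82417060e+01]
linear [[29.5, -22.1, -0.7], [31.2, -19.5, -0.7], [32.8, -16.8, -0.7], [34.1, -14.0, -0.7], [35.2, -11.0, -0.7], [36.0, -8.0, -0.7], [36.5, -4.9, -0.7], [36.8, -1.8, -0.7], [36.8, 1.4, -0.7], [36.6, 4.5, -0.7], [36.1, 7.6, -0.7], [35.3, 10.6, -0.7], [34.3, 13.6, -0.7], [33.0, 16.4, -0.7]]
rot [0.0, 0.0, -4.87] n 14
```

{"api": "drive_tool", "payload": {"linear": [[29.5,-22,-1],[31,-19.5,-1],[33,-17,-1],[34,-14,-1],[35,-11,-1],[36,-8,-1],[36.5,-5,-1],[37,-2,-1],[37,1.5,-1],[36.5,4.5,-1],[36,7.5,-1],[35.5,10.5,-1],[34.5,13.5,-1],[33,16.5,-1]], "rot": [[0,0,-4.9],[0,0,-4.9],[0,0,-4.9],[0,0,-4.9],[0,0,-4.9],[0,0,-4.9],[0,0,-4.9],[0,0,-4.9],[0,0,-4.9],[0,0,-4.9],[0,0,-4.9],[0,0,-4.9],[0,0,-4.9],[0,0,-4.9]], "hand": [85,85,85,85,85,85,85,85,85,85,85,85,85,85]}}

```text
t: 2.07
tcp_pos: [0.4968, -0.1244, 0.2629]
tool_rot: [0.69, 0.724, -0.003, 0.007]
force: [0.1, -0.4, 0.4]
finger_gap: 0.989
```

```bash
python3 - <<'E'
from h import *
np.set_printoptions(precision=4,suppress=True)
im=snap('wrist','w1.png'); s=manip.sense(); print(s['t'],s['tcp_pos'],s['qd'])
for l,z in (('flap_lip',.021),('frame',0),('frame',.012)):
    for a in cams.spot_point(l,'wrist')[:1]: print(l,a['score'],a['at'],toplane('wrist',a['at'],z))
rg=cams.regions_of('flap','wrist')[0]; print(rg['rect'],rg['score'])
ff=cams.regions_of('frame','wrist')[0]; print(ff['rect'])
np.savez('w1.npz',flap=rg['pixels'],frame=ff['pixels'])
print(cv2.minAreaRect(np.argwhere(rg['pixels'])[:,::-1].astype(np.float32)))
rows([.50,.17,.26],10,10)
E
```

```text
2.1167 [ 0.4994 -0.1184  0.2632] [-0.0925 -0.0128  0.0333 -0.0598 -0.0055  0.0228]
flap_lip 0.76 [300.6, 175.6] [ 0.5614 -0.1485  0.021 ]
frame 0.9 [296.2, 171.3] [ 0.557  -0.1516  0.    ]
frame 0.9 [296.2, 171.3] [ 0.5541 -0.1497  0.012 ]
[298.2, 102.2, 358.2, 234.0] 0.96
[218.0, 99.3, 361.5, 241.2]
((329.90960693359375, 167.98165893554688), (133.9404296875, 61.69937515258789), 87.43623352050781)
dist 296.9034189542289 rotdeg [ 0.1824  0.7726 -7.5342]
linear [[29.6, 1.7, -0.1], [29.6, 2.1, -0.1], [29.6, 2.5, -0.1], [29.6, 2.9, -0.0], [29.5, 3.3, 0.0], [29.5, 3.6, 0.1], [29.4, 4.0, 0.1], [29.4, 4.4, 0.1], [29.3, 4.8, 0.2], [29.2, 5.2, 0.2]]
rot [0.02, 0.08, -0.75] n 10
```

View pics/w1.png

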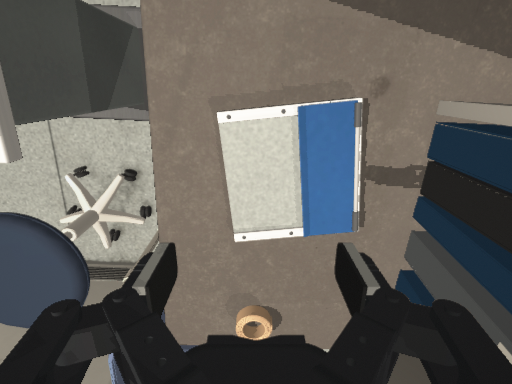

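The wrist view shows the frame at about (218..361, 99..241), with the flap blue at (298..358). It is turned slightly. I'll take a stationary frame fit, then move to the strip.

```bash
cat >> h.py <<'E'
from scipy.optimize import least_squares
def quad(mask):
    c=max(cv2.findContours(mask.astype(np.uint8),cv2.RETR_EXTERNAL,cv2.CHAIN_APPROX_NONE)[0],key=cv2.contourArea)
    h=cv2.convexHull(c); lo,hi=0,.2
    for e in np.linspace(.005,.15,60):
        q=cv2.approxPolyDP(h,e*cv2.arcLength(h,True),True)[:,0]
        if len(q)<=4: break
    # refine: fit line to contour points near each side, intersect
    P=c[:,0].astype(float); L=[]
    for i in range(4):
        a,b=q[i].astype(float),q[(i+1)%4].astype(float); u=(b-a)/np.linalg.norm(b-a); r=P-a
        t=r@u; dd=abs(r@np.array([-u[1],u[0]])); l=np.linalg.norm(b-a)
        S=P[(dd<3)&(t>.1*l)&(t<.9*l)]
        vx,vy,x0,y0=cv2.fitLine(S.astype(np.float32),cv2.DIST_HUBER,0,.01,.01).ravel(); L.append(np.cross([x0,y0,1],[x0+vx,y0+vy,1]))
    out=[]
    for i in range(4):
        p=np.cross(L[i-1],L[i]); out.append(p[:2]/p[2])
    return np.array(out)
def fit(n,pts3,corners,x0,free=3):
    """match each model point to nearest given corner; returns x,y,yaw,res px"""
    P=np.array(pts3,float)
    def pr(v):
        c,s=np.cos(v[2]),np.sin(v[2]); return proj(n,np.c_[c*P[:,0]-s*P[:,1]+v[0],s*P[:,0]+c*P[:,1]+v[1],P[:,2]])
    q=pr(x0); C=np.array([corners[np.argmin(np.linalg.norm(corners-a,axis=1))] for a in q])
    r=least_squares(lambda v:(pr(v)-C).ravel(),x0); return r.x,r.fun.reshape(-1,2)
E
python3 - <<'E'
from h import *
np.set_printoptions(precision=4,suppress=True)
im=snap('wrist','w2.png'); s=manip.sense(); print(s['t'],s['tcp_pos'],s['qd'])
hsv=cv2.cvtColor(im,cv2.COLOR_RGB2HSV)
rg=cams.regions_of('flap','wrist')[0]; r=[int(v) for v in rg['rect']]
m=(hsv[...,0]>100)&(hsv[...,0]<125)&(hsv[...,1]>150); mm=np.zeros_like(m); mm[r[1]-6:r[3]+6,r[0]-6:r[2]+6]=m[r[1]-6:r[3]+6,r[0]-6:r[2]+6]
ff=cams.regions_of('frame','wrist')[0]['pixels']
for nm,msk,pts in (('flapcol',mm,[[3,-93,24],[3,93,24],[78,-93,21],[78,93,21]]),('flapreg',rg['pixels'],[[3,-93,24],[3,93,24],[78,-93,21],[78,93,21]]),('frame',ff,[[-101,-95,17],[-101,95,17],[85,-95,17],[85,95,17]])):
    q=quad(msk); v,f=fit('wrist',np.array(pts)/1000,q,[.557,-.15,.03]); print(nm,q.round(1).tolist(),v,f.round(1).tolist())
rows([.50,.17,.26],10,10)
E
```

```text
2.4167 [ 0.4956 -0.1273  0.2625] [-0.0095  0.0019  0.0009  0.0034  0.0016  0.0003]
flapcol [[355.7, 98.8], [353.4, 228.6], [306.1, 233.1], [299.9, 104.9]] [ 0.5554 -0.1544  0.1434] [[-1.8, 2.5], [-2.2, -1.0], [1.8, 1.3], [2.2, -1.5]]
flapreg [[357.4, 97.3], [352.8, 229.1], [304.8, 233.4], [298.3, 103.7]] [ 0.5546 -0.1532  0.1363] [[-1.5, 1.6], [-0.6, -0.8], [1.5, 0.5], [0.6, -0.6]]
frame [[362.6, 94.3], [359.4, 228.8], [236.4, 239.2], [217.6, 109.7]] [ 0.5572 -0.1532  0.1423] [[-1.2, 1.0], [-1.2, -0.0], [0.9, 0.0], [1.5, -0.3]]
dist 297.547632457464 rotdeg [ 0.1857  0.7542 -7.6261]
linear [[29.7, 1.7, -0.1], [29.7, 2.1, -0.1], [29.7, 2.5, -0.1], [29.6, 2.9, -0.0], [29.6, 3.3, 0.0], [29.5, 3.6, 0.1], [29.5, 4.0, 0.1], [29.4, 4.4, 0.1], [29.4, 4.8, 0.2], [29.3, 5.2, 0.2]]
rot [0.02, 0.08, -0.76] n 10
```

{"api": "drive_tool", "payload": {"linear": [[32,2,2],[32,2,2],[32,2.5,2],[32,3,2],[32,3,2],[32,3.5,2],[32,4,2],[32,4,2],[32,4,2],[25,4,2],[0,0,0],[0,0,0]], "rot": [[0,0.1,-0.8],[0,0.1,-0.8],[0,0.1,-0.8],[0,0.1,-0.8],[0,0.1,-0.8],[0,0.1,-0.8],[0,0.1,-0.8],[0,0.1,-0.8],[0,0.1,-0.8],[0,0.1,-0.8],[0,0,0],[0,0,0]], "hand": [85,85,85,85,85,85,85,85,85,85,85,85]}}

```text
t: 3.52
tcp_pos: [0.5028, 0.1824, 0.2392]
tool_rot: [0.652, 0.758, 0.003, 0.002]
force: [0.1, 0.2, 0.2]
finger_gap: 0.993
```

```bash
python3 - <<'E'
from h import *
np.set_printoptions(precision=4,suppress=True)
im=snap('wrist','w3.png'); s=manip.sense(); print(s['t'],s['tcp_pos'],s['qd'])
for l,z in (('strip_grip',.03),('strip_edge',.002),('strip',0)):
    for a in cams.spot_point(l,'wrist')[:1]: print(l,a['score'],a['at'],toplane('wrist',a['at'],z))
rg=cams.regions_of('strip','wrist')[0]; q=quad(rg['pixels'])
v,f=fit('wrist',np.array([[-45,-75,4],[-45,75,4],[45,-75,4],[45,75,4]])/1000,q,[.558,.19,.17]); print(q.round(1).tolist(),v,f.round(1).tolist())
g=v[:2]+np.array([np.cos(v[2]),np.sin(v[2])])*-.025; print('grip',g,np.degrees(v[2]))
rows([g[0],g[1],.12],np.degrees(v[2]),6)
E
```

```text
3.5667 [0.5028 0.1821 0.2392] [-0.0242 -0.0082  0.0057 -0.0064 -0.0018 -0.003 ]
strip_grip 0.62 [283.4, 164.5] [0.5377 0.1836 0.03  ]
strip_edge 0.56 [334.0, 157.8] [0.6063 0.1951 0.002 ]
strip 0.79 [301.0, 158.6] [0.5639 0.1872 0.    ]
[[332.6, 96.3], [335.3, 208.0], [271.1, 213.3], [260.1, 103.5]] [0.5618 0.1872 0.2537] [[-0.3, 1.1], [-0.2, 0.1], [-0.3, -0.1], [0.7, -0.9]]
grip [0.5376 0.181 ] 14.537322844613465
dist 124.38979648125968 rotdeg [ 0.4513 -0.0261 -6.0782]
linear [[-0.9, 5.5, 20.0], [-1.0, 5.5, 20.0], [-1.1, 5.6, 19.9], [-1.2, 5.6, 19.9], [-1.3, 5.6, 19.9], [-1.4, 5.6, 19.9]]
rot [0.08, -0.0, -1.01] n 6
```

View pics/w3.png

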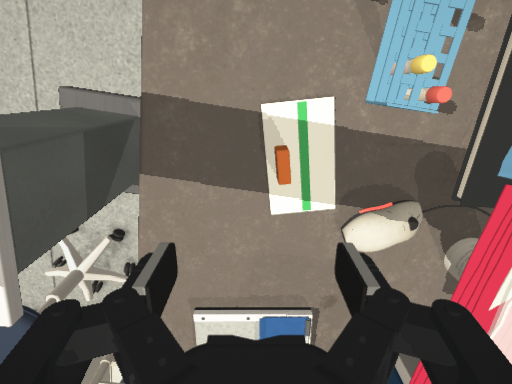

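The strip's outline fit and the network agree: grip at (0.538, 0.181), yaw 14.5°. In the picture the bar is at (283,165) and a mouse sits to the lower right at (385,225), clear of the fingers. Now I'll descend.

{"api": "drive_tool", "payload": {"linear": [[-1,6,28],[-1,6,28],[-1,6,28],[-1.2,6,28],[-1.3,6,28],[-1.4,6,28],[0,0,0],[0,0,0]], "rot": [[0,0,-1.1],[0,0,-1.1],[0,0,-1.1],[0,0,-1.1],[0,0,-1.1],[0,0,-1],[0,0,0],[0,0,0]], "hand": [75,65,55,55,55,55,55,55]}}

```text
t: 4.43
tcp_pos: [0.5498, 0.1728, 0.0701]
tool_rot: [0.613, 0.79, 0.007, 0.007]
force: [-1.0, -0.4, 1.3]
finger_gap: 0.643
```

```bash
python3 - <<'E'
from h import *
s=manip.sense(); print(s['t'],s['tcp_pos'],s['finger_gap'],s['force'])
im=snap('wrist','w4.png')
for a in cams.spot_point('strip_grip','wrist')[:1]: print(a['score'],a['at'],toplane('wrist',a['at'],.03))
rows([.5376,.181,.030],14.5,4)
E
```

```text
4.4333 [0.54980001 0.17276211 0.07012245] 0.642949461952166 [-1.0401636  -0.3589214   1.28757402]
0.78 [242.9, 212.2] [0.53993814 0.18004066 0.03      ]
dist 43.93395159371689 rotdeg [ 1.23898278  0.15819559 -0.07856905]
linear [[2.7, -2.7, 10.3], [2.7, -2.7, 10.3], [2.7, -2.6, 10.3], [2.7, -2.5, 10.3]]
rot [0.31, 0.04, -0.02] n 4
```

{"api": "drive_tool", "payload": {"linear": [[3,-3,10],[3,-3,10],[2.7,-2.6,10],[2,-2,9],[0,0,0]], "rot": [[0.3,0,0],[0.3,0,0],[0.3,0,0],[0.3,0,0],[0,0,0]], "hand": [55,55,55,55,55]}}

```text
t: 4.95
tcp_pos: [0.539, 0.182, 0.0357]
tool_rot: [0.613, 0.79, 0.003, 0.005]
force: [-1.0, 0.4, 0.0]
finger_gap: 0.645
```

```bash
python3 - <<'E'
from h import *
s=manip.sense(); print(s['t'],s['tcp_pos'],s['finger_gap'],s['force'],s['qd'])
rows([.5376,.181,.030],14.5,2)
E
```

```text
4.95 [0.53902853 0.18199472 0.03572156] 0.644869154934591 [-1.03111788  0.42034115  0.03720184] [ 0.00749073 -0.01822285  0.00196891 -0.00154033 -0.0004624  -0.00030468]
dist 5.980502772355676 rotdeg [ 0.5633976   0.23794242 -0.13275865]
linear [[-0.3, -0.8, 2.9], [-0.3, -0.8, 2.9]]
rot [0.28, 0.12, -0.07] n 2
```

Now close, with the final few mm down.

{"api": "drive_tool", "payload": {"linear": [[0,-1,3],[0,-0.5,2.7],[0,0,0],[0,0,0],[0,0,0],[0,0,0],[0,0,0],[0,0,0]], "rot": [[0.3,0.1,0],[0.3,0.1,0],[0,0,0],[0,0,0],[0,0,0],[0,0,0],[0,0,0],[0,0,0]], "hand": [55,55,30,8,5,5,5,5], "force": 80}}

```text
t: 5.62
tcp_pos: [0.5377, 0.1822, 0.0296]
tool_rot: [0.613, 0.79, -0.001, -0.0]
force: [-0.5, 0.2, -1.1]
finger_gap: 0.168
```

```bash
python3 - <<'E'
from h import *
s=manip.sense(); print(s['t'],s['tcp_pos'],s['tool_rot'],s['finger_gap']*85.4,s['force'],s['qd'])
E
```

```text
5.6167 [0.53767858 0.1822065  0.02961291] [ 6.12690953e-01  7.90322357e-01 -5.79274889e-04 -1.81420148e-04] 14.324549862583815 [-0.45609957  0.17149229 -1.14188606] [-0.0016022  -0.00033046  0.00105999  0.00148189  0.00126885 -0.00078057]
```

{"api": "drive_tool", "payload": {"linear": [[0,0,-12],[0,0,-18],[0,0,-20],[0,0,-22],[0,0,-22],[0,0,-15]], "rot": [[0,0,0],[0,0,0],[0,0,0],[0,0,0],[0,0,0],[0,0,0]], "hand": [5,5,5,5,5,5]}}

```text
t: 6.12
tcp_pos: [0.5343, 0.1814, 0.1418]
tool_rot: [0.613, 0.79, -0.005, -0.004]
force: [-0.2, 0.1, -1.3]
finger_gap: 0.171
```

```bash
python3 - <<'E'
from h import *
s=manip.sense(); print(s['t'],s['tcp_pos'],s['tool_rot'],s['finger_gap']*85.4,s['force'])
rows([.437,-.170,.13],8.1,13)
E
```

```text
6.1167 [0.53428483 0.18141789 0.14176035] [ 0.6129238   0.79011784 -0.00460729 -0.00412108] 14.612055688451436 [-0.18847688  0.0554041  -1.30835795]
dist 364.82485912130437 rotdeg [-0.70862416 -0.01065764  6.29579277]
linear [[-24.3, -14.0, 1.1], [-24.4, -13.8, 1.0], [-24.6, -13.5, 1.0], [-24.7, -13.3, 1.0], [-24.8, -13.1, 1.0], [-24.9, -12.9, 1.0], [-25.0, -12.7, 1.0], [-25.1, -12.5, 1.0], [-25.2, -12.3, 1.0], [-25.3, -12.1, 0.9], [-25.4, -11.9, 0.9], [-25.5, -11.6, 0.9], [-25.6, -11.4, 0.9]]
rot [-0.05, -0.0, 0.48] n 13
```

{"api": "drive_tool", "payload": {"linear": [[-20,-12,1],[-26,-15,1],[-26,-14,1],[-26,-14,1],[-26,-14,1],[-26,-13.5,1],[-26,-13.5,1],[-26,-13,1],[-26,-13,1],[-26,-13,1],[-26,-12.5,1],[-26,-12,1],[-22,-10,1],[-8,-3,0],[0,0,0],[0,0,0]], "rot": [[0,0,0.5],[0,0,0.5],[0,0,0.5],[0,0,0.5],[0,0,0.5],[0,0,0.5],[0,0,0.5],[0,0,0.5],[0,0,0.5],[0,0,0.5],[0,0,0.5],[0,0,0.5],[0,0,0.3],[0,0,0],[0,0,0],[0,0,0]], "hand": [5,5,5,5,5,5,5,5,5,5,5,5,5,5,5,5]}}

```text
t: 7.45
tcp_pos: [0.4332, -0.1972, 0.148]
tool_rot: [0.656, 0.755, 0.004, 0.01]
force: [0.5, -0.5, -1.1]
finger_gap: 0.167
```

```bash
cat > look.py <<'E'
from h import *
import sys
np.set_printoptions(precision=4,suppress=True)
im=snap('wrist',sys.argv[1]); s=manip.sense(); A=R.from_quat(s['tool_rot']); print(s['t'],s['tcp_pos'],s['force'],s['qd'])
my=A.apply([0,1,0]); tyaw=np.arctan2(my[1],my[0]); print('tool yaw',tyaw,'tilt',A.apply([0,0,1]))
hsv=cv2.cvtColor(im,cv2.COLOR_RGB2HSV)
rg=cams.regions_of('flap','wrist')[0]; q=quad(rg['pixels'])
v,f=fit('wrist',np.array([[3,-93,24],[3,93,24],[78,-93,21],[78,93,21]])/1000,q,[.556,-.153,.14]); print('frame',q.round(1).tolist(),v,f.round(1).tolist())
rs=cams.regions_of('strip','wrist')[0]; q=quad(rs['pixels']); zt=s['tcp_pos'][2]-.026
g0=s['tcp_pos'][:2]+.025*my[:2]
v2,f=fit('wrist',np.array([[-45,-75,zt*1e3],[-45,75,zt*1e3],[45,-75,zt*1e3],[45,75,zt*1e3]])/1000,q,[g0[0],g0[1],tyaw]); print('strip',q.round(1).tolist(),v2,f.round(1).tolist())
d=v2[:2]-s['tcp_pos'][:2]; print('strip centre rel TCP along tool y, x:',d@my[:2],d@A.apply([1,0,0])[:2],'dyaw',v2[2]-tyaw)
for a in cams.spot_point('strip_edge','wrist')[:1]: print('edge',a['score'],toplane('wrist',a['at'],zt-.002))
for a in cams.spot_point('flap_lip','wrist')[:1]: print('lip',a['score'],toplane('wrist',a['at'],.021))
E
python3 look.py w5.png
```

```text
7.5 [ 0.4334 -0.1969  0.148 ] [-0.3293 -0.7109 -0.0116] [ 0.0252  0.0031  0.0056  0.0023 -0.0019 -0.0012]
tool yaw 0.14115922058411884 tilt [ 0.0209 -0.0069 -0.9998]
frame [[502.2, 41.0], [451.7, 240.6], [382.6, 242.3], [416.6, 41.0]] [ 0.5544 -0.1522  0.1509] [[-1.1, 2.1], [-1.9, -0.7], [0.6, 0.9], [2.4, -0.8]]
strip [[390.0, 107.7], [276.0, 875.5], [276.0, 708.9], [215.2, 109.4]] [ 0.4554 -0.1518  0.2823] [[31.3, 181.5], [-16.6, -75.8], [-4.4, 165.5], [0.9, -104.1]]
strip centre rel TCP along tool y, x: 0.028178044185649304 0.041557616697959515 dyaw 0.14111797674978155
edge 0.88 [ 0.5024 -0.1854  0.12  ]
lip 0.89 [ 0.5584 -0.151   0.021 ]
```

View pics/w5.png

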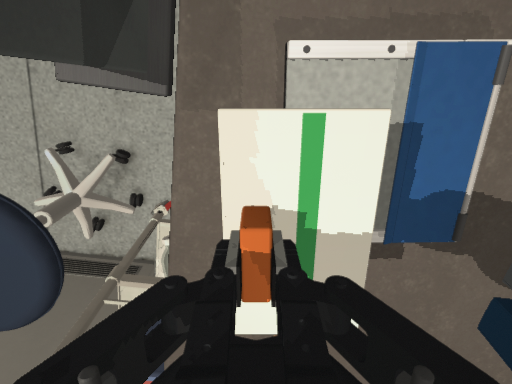

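The wrist view shows the strip held level. Its far corners are at (390,108) and (219,109), the green line is towards the flap, and the frame is at upper right. I'll work out the in-hand offset from those two corners and plan the lay-down.

```bash
python3 - <<'E'
from h import *
s=manip.sense(); A=R.from_quat(s['tool_rot'])
for z in (-.004,):
  for uv in ([390,107.7],[218.5,109]):
    # intersect with strip top plane: tool z=+0.026 from TCP
    m,k=K('wrist'); Rm=cv2.Rodrigues(np.array(m['rvec'],float))[0]; c=-Rm.T@np.array(m['tvec']).ravel()
    d=A.inv().apply(Rm.T@np.linalg.inv(k)@[uv[0],uv[1],1]); c=A.inv().apply(c-s['tcp_pos']); print((c+d*(.026-c[2])/d[2])*1000)
rows([.4694,-.1654,.060],8.2,6)
E
```

```text
[75.08183096 68.68814562 26.        ]
[ 74.45502293 -19.72452064  26.        ]
dist 99.45575802618393 rotdeg [1.08571085 0.51567253 0.01495492]
linear [[4.3, 6.4, 14.7], [4.3, 6.4, 14.7], [4.3, 6.5, 14.7], [4.2, 6.5, 14.6], [4.2, 6.6, 14.6], [4.2, 6.6, 14.6]]
rot [0.18, 0.09, 0.0] n 6
```

{"api": "drive_tool", "payload": {"linear": [[4.5,6.5,14.5],[4.5,6.5,14.5],[4.5,6.5,14.5],[4.5,6.5,14.5],[4,6.5,14.5],[4,6,10],[0,0,0],[0,0,0]], "rot": [[0.2,0.1,0],[0.2,0.1,0],[0.2,0.1,0],[0.2,0.1,0],[0.2,0.1,0],[0.2,0.1,0],[0.2,0.1,0],[0,0,0]], "hand": [5,5,5,5,5,5,5,5]}}

```text
t: 8.37
tcp_pos: [0.4726, -0.1567, 0.0627]
tool_rot: [0.65, 0.76, -0.001, -0.003]
force: [-0.3, -0.4, -1.0]
finger_gap: 0.169
```

```bash
cat > st.py <<'E'
from h import *
import sys
np.set_printoptions(precision=4,suppress=True)
s=manip.sense(); A=R.from_quat(s['tool_rot']); my=A.apply([0,1,0])
F=np.array([.5555,-.153]); a=.143; p=s['tcp_pos'][:2]-F
print(s['t'],s['tcp_pos'],'F',s['force'],'T',s['ft_torque'],'gap',s['finger_gap']*85.4)
print('strip in frame mm',(np.array([p@[np.cos(a),np.sin(a)],p@[-np.sin(a),np.cos(a)]])*1000+[25,0]).round(1),'yaw err',np.arctan2(my[1],my[0])-a,'underside z',(s['tcp_pos'][2]-.03)*1000)
x,y,z=[float(v) for v in sys.argv[1:4]]; x=(x-25)/1000;y/=1000
rows([F[0]+x*np.cos(a)-y*np.sin(a),F[1]+x*np.sin(a)+y*np.cos(a),z/1000+.03],np.degrees(a),int(sys.argv[4]))
E
python3 st.py -62 0 13 3
```

```text
8.3667 [ 0.4726 -0.1567  0.0627] F [-0.3101 -0.4304 -1.029 ] T [-0.0211  0.0004  0.0068] gap 14.400617161794878
strip in frame mm [-57.6   8.2] yaw err 0.012232054394298503 underside z 32.727963530468614
dist 21.79780231578398 rotdeg [-0.3336 -0.1567  0.7004]
linear [[-2.7, -1.5, 6.6], [-2.7, -1.5, 6.6], [-2.7, -1.5, 6.6]]
rot [-0.11, -0.05, 0.23] n 3
```

{"api": "drive_tool", "payload": {"linear": [[-3,-1.5,5],[-3,-1.5,5],[-2,-1.5,4],[0,0,2],[0,0,0]], "rot": [[-0.1,-0.05,0.25],[-0.1,-0.05,0.25],[-0.1,-0.05,0.2],[0,0,0],[0,0,0]], "hand": [5,5,5,5,5]}}

```text
t: 8.78
tcp_pos: [0.4693, -0.1669, 0.0474]
tool_rot: [0.655, 0.755, 0.0, 0.002]
force: [-0.5, -0.9, -1.0]
finger_gap: 0.171
```

```bash
python3 st.py -62 0 12.5 2
```

```text
8.7833 [ 0.4693 -0.1669  0.0474] F [-0.4977 -0.921  -0.9591] T [0.0014 0.0323 0.0286] gap 14.598769421665597
strip in frame mm [-62.3  -1.5] yaw err -0.0011266469446401528 underside z 17.367106098403166
dist 5.103170887449928 rotdeg [ 0.1334  0.1434 -0.0647]
linear [[0.8, 0.2, 2.4], [0.8, 0.2, 2.4]]
rot [0.07, 0.07, -0.03] n 2
```

{"api": "drive_tool", "payload": {"linear": [[1,0,2],[0.5,0,2],[0,0,1],[0,0,1],[0,0,1],[0,0,0.5]], "rot": [[0.1,0.1,0],[0,0,0],[0,0,0],[0,0,0],[0,0,0],[0,0,0]], "hand": [5,5,5,5,5,5]}}

```text
t: 9.28
tcp_pos: [0.4689, -0.1664, 0.0413]
tool_rot: [0.656, 0.755, 0.0, 0.001]
force: [-0.8, -0.6, 1.2]
finger_gap: 0.17
```

```bash
python3 st.py -30 0 12.5 4
```

```text
9.2833 [ 0.4689 -0.1664  0.0413] F [-0.7667 -0.5714  1.211 ] T [-0.0262  0.243  -0.0107] gap 14.493609917898006
strip in frame mm [-62.6  -0.9] yaw err -0.0029000740960624938 underside z 11.274604050057452
dist 32.627914392766876 rotdeg [ 0.0906  0.0991 -0.1662]
linear [[0.2, 8.1, -0.3], [0.2, 8.1, -0.3], [0.2, 8.1, -0.3], [0.2, 8.1, -0.3]]
rot [0.02, 0.02, -0.04] n 4
```

Contact is made, with the strip underside at about 11–12 mm. I'll slide it forward with light pressing.

{"api": "drive_tool", "payload": {"linear": [[0.2,6,0.7],[0.2,6,0.7],[0.2,6,0.7],[0,0,0.5],[0,0,0.5]], "rot": [[0,0,0],[0,0,0],[0,0,0],[0,0,0],[0,0,0]], "hand": [5,5,5,5,5]}}

```text
t: 9.7
tcp_pos: [0.4814, -0.1623, 0.0416]
tool_rot: [0.655, 0.756, -0.003, -0.003]
force: [-2.3, -0.1, 3.0]
finger_gap: 0.166
```

```bash
python3 st.py -20 0 12 4; python3 - <<'E'
from h import *
im=snap('wrist','w6.png'); b=cams.snapshot('side')[130:230,220:340][:, :, ::-1]
c=cams.snapshot('scene')[120:220,210:330][:, :, ::-1]
cv2.imwrite('pics/c6.png',np.vstack([im[:,:,::-1][0:384,150:512],]))
cv2.imwrite('pics/d6.png',np.hstack([cv2.resize(im[:,150:,::-1],(400,424)),cv2.resize(np.vstack([b,c]),None,fx=2.12,fy=2.12)]))
E
```

```text
9.7 [ 0.4814 -0.1623  0.0416] F [-2.3377 -0.1324  3.0333] T [-0.1893  0.1879 -0.0351] gap 14.16065554329216
strip in frame mm [-49.7   1.4] yaw err 1.4710041585874745e-05 underside z 11.584839965216615
dist 29.729908546968474 rotdeg [-0.4826 -0.0797  0.0005]
linear [[-0.3, 7.4, -0.2], [-0.3, 7.4, -0.2], [-0.3, 7.4, -0.1], [-0.3, 7.4, -0.1]]
rot [-0.12, -0.02, 0.0] n 4
```

View pics/d6.png

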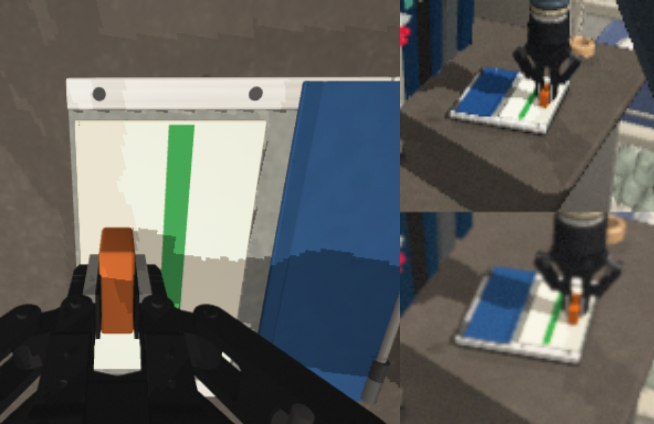

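The strip is flat on the bed and parallel to the lip, with its edge about 8 mm short of the lip. The crop shows the edge at column ~255 and the lip at ~285. I'll keep sliding.

{"api": "drive_tool", "payload": {"linear": [[-0.3,7,0.5],[-0.3,7,0.5],[-0.3,7,0.5],[-0.3,7,0.5],[-0.2,6,0.5],[0,0,0.3]], "rot": [[-0.15,0,0],[-0.1,0,0],[-0.1,0,0],[-0.1,0,0],[-0.1,0,0],[0,0,0]], "hand": [5,5,5,5,5,5]}}

```text
t: 10.35
tcp_pos: [0.505, -0.1568, 0.0423]
tool_rot: [0.654, 0.756, -0.003, -0.009]
force: [0.3, -0.2, 3.9]
finger_gap: 0.167
```

```bash
python3 st.py 0 0 12 4
```

```text
10.35 [ 0.505  -0.1568  0.0423] F [ 0.3434 -0.1506  3.9019] T [-0.2051 -0.46    0.0355] gap 14.286737412288359
strip in frame mm [-25.5   3.4] yaw err 0.0010527316270379783 underside z 12.261690232607286
dist 25.753137181981025 rotdeg [-0.9926 -0.5444  0.0556]
linear [[-0.9, 6.4, -0.1], [-0.9, 6.4, -0.0], [-0.9, 6.4, 0.0], [-0.9, 6.4, 0.0]]
rot [-0.25, -0.14, 0.01] n 4
```

{"api": "drive_tool", "payload": {"linear": [[-0.5,0,0],[-1,6,0.3],[-1,6,0.3],[-1,5,0.5],[0,0,0.3]], "rot": [[-0.6,-0.3,0],[-0.4,-0.2,0],[-0.3,-0.1,0],[-0.3,-0.1,0],[-0.2,0,0]], "hand": [5,5,5,5,5]}}

```text
t: 10.77
tcp_pos: [0.5169, -0.1566, 0.0413]
tool_rot: [0.653, 0.757, 0.001, -0.001]
force: [1.8, 1.1, 2.7]
finger_gap: 0.167
```

```bash
python3 st.py 0 0 12 3; python3 - <<'E'
from h import *
im=snap('wrist','w7.png'); b=cams.snapshot('side')[130:230,220:340][:, :, ::-1]
c=cams.snapshot('scene')[120:220,210:330][:, :, ::-1]
cv2.imwrite('pics/d7.png',np.hstack([cv2.resize(im[:,150:,::-1],(400,424)),cv2.resize(np.vstack([b,c]),None,fx=2.12,fy=2.12)]))
E
```

```text
10.7667 [ 0.5169 -0.1566  0.0413] F [1.801  1.0752 2.6689] T [-0.0676 -0.2751  0.0934] gap 14.301476423156846
strip in frame mm [-13.7   2. ] yaw err 0.004252857847077768 underside z 11.294831806527295
dist 13.830709735222934 rotdeg [ 0.0578 -0.162   0.2438]
linear [[-0.7, 4.6, -0.2], [-0.7, 4.6, -0.2], [-0.7, 4.6, -0.2]]
rot [0.02, -0.05, 0.08] n 3
```

View pics/d7.png

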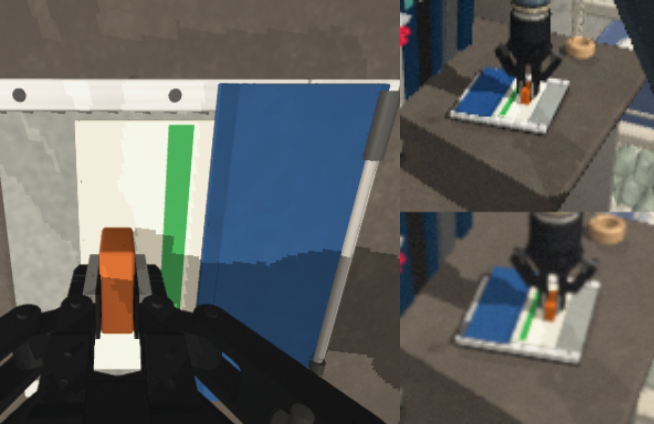

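The strip's far edge is under the flap and the flap looks flat. About 14 mm remain.

{"api": "drive_tool", "payload": {"linear": [[-0.7,5,0.4],[-0.7,5,0.4],[-0.5,4,0.4],[0,0,0.4]], "rot": [[-0.1,-0.05,0.1],[-0.1,-0.05,0.1],[-0.1,0,0.1],[-0.1,0,0]], "hand": [5,5,5,5]}}

```text
t: 11.25
tcp_pos: [0.5264, -0.1554, 0.0413]
tool_rot: [0.654, 0.756, 0.0, -0.003]
force: [-0.8, 2.1, 5.0]
finger_gap: 0.174
```

```bash
python3 st.py 0 0 12 2
```

```text
11.25 [ 0.5264 -0.1554  0.0413] F [-0.8347  2.1289  5.036 ] T [-0.0746 -0.2315 -0.0979] gap 14.82703120113005
strip in frame mm [-4.1  1.7] yaw err 0.0016411535425845392 underside z 11.265855642537376
dist 4.518549949803089 rotdeg [-0.2018 -0.3102  0.0935]
linear [[-0.9, 2.1, -0.4], [-0.9, 2.1, -0.4]]
rot [-0.1, -0.16, 0.05] n 2
```

{"api": "drive_tool", "payload": {"linear": [[-0.8,3,0.3],[-0.6,2.5,0.3],[0,0.5,0.4]], "rot": [[-0.1,-0.1,0],[-0.1,-0.1,0],[-0.1,-0.1,0]], "hand": [5,5,5]}}

```text
t: 11.5
tcp_pos: [0.5302, -0.1554, 0.0412]
tool_rot: [0.654, 0.757, -0.001, -0.002]
force: [-4.6, -1.2, 8.2]
finger_gap: 0.167
```

```bash
python3 st.py 0 0 12 2
```

```text
11.5 [ 0.5302 -0.1554  0.0412] F [-4.6147 -1.1867  8.1849] T [-0.3417  0.4136 -0.0517] gap 14.291282288769347
strip in frame mm [-0.4  1.3] yaw err 0.0030754553636219706 underside z 11.247909027220032
dist 1.514677473610204 rotdeg [-0.269  -0.1415  0.1759]
linear [[-0.6, 0.2, -0.4], [-0.6, 0.2, -0.4]]
rot [-0.13, -0.07, 0.09] n 2
```

{"api": "drive_tool", "payload": {"linear": [[-0.3,2,0.5],[-0.2,2,0.6],[0,1,0.8]], "rot": [[-0.1,-0.1,0.1],[-0.1,0,0.1],[-0.1,0,0]], "hand": [5,5,5]}}

```text
t: 11.75
tcp_pos: [0.5308, -0.1552, 0.0412]
tool_rot: [0.654, 0.757, -0.003, -0.004]
force: [-6.0, -0.9, 12.6]
finger_gap: 0.169
```

```bash
python3 st.py 0 0 12 2;  python3 - <<'E'
from h import *
im=snap('wrist','w8.png'); b=cams.snapshot('side')[130:230,220:340][:, :, ::-1]
c=cams.snapshot('scene')[120:220,210:330][:, :, ::-1]
cv2.imwrite('pics/d8.png',np.hstack([cv2.resize(im[:,150:,::-1],(400,424)),cv2.resize(np.vstack([b,c]),None,fx=2.12,fy=2.12)]))
E
```

```text
11.75 [ 0.5308 -0.1552  0.0412] F [-5.9545 -0.923  12.5721] T [-0.18    0.3684 -0.0353] gap 14.435313062752838
strip in frame mm [0.2 1.4] yaw err 0.0021794710617835944 underside z 11.234442912231273
dist 1.571066392833058 rotdeg [-0.5613 -0.1774  0.124 ]
linear [[-0.7, -0.1, -0.4], [-0.7, -0.1, -0.4]]
rot [-0.28, -0.09, 0.06] n 2
```

View pics/d8.png

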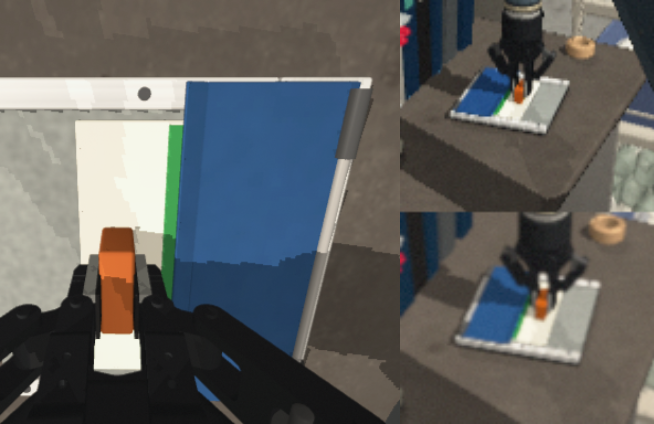

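The flap is flat and the strip is nearly home. About half the green line is still visible at columns 169–183, which suggests it's 0–2 mm from the ledge. I'll ease the downward press and push forward to confirm ledge contact.

{"api": "drive_tool", "payload": {"linear": [[-0.4,1,-0.5],[-0.2,3,0],[0,3,0.1],[0,3,0.1]], "rot": [[-0.3,-0.1,0.1],[-0.1,0,0],[-0.1,0,0],[-0.1,0,0]], "hand": [5,5,5,5]}}

```text
t: 12.23
tcp_pos: [0.5331, -0.1551, 0.0416]
tool_rot: [0.653, 0.758, -0.005, -0.008]
force: [-13.0, -4.9, 15.5]
finger_gap: 0.171
```

```bash
python3 st.py 0 0 12 2
```

```text
12.2333 [ 0.5331 -0.1551  0.0416] F [-12.9922  -4.9198  15.5214] T [-1.017   1.2104 -0.1824] gap 14.610263927226596
strip in frame mm [2.6 1.1] yaw err 0.005309273686598698 underside z 11.619020980750044
dist 2.806383723241596 rotdeg [-1.0073 -0.3003  0.3015]
linear [[-0.5, -1.3, -0.2], [-0.5, -1.3, -0.2]]
rot [-0.5, -0.15, 0.15] n 2
```

Now there's firm forward resistance (13 N), so the strip is against the ledge. I'll straighten the tool, relax the forward push and keep pressing down.

{"api": "drive_tool", "payload": {"linear": [[0,0,0.3],[0,-0.2,0.5],[0,0,0.6],[0,0,0.6]], "rot": [[-0.6,-0.2,0.2],[-0.5,-0.1,0.1],[-0.2,-0.1,0],[-0.2,0,0]], "hand": [5,5,5,5]}}

```text
t: 12.57
tcp_pos: [0.5327, -0.1553, 0.0413]
tool_rot: [0.654, 0.756, 0.002, 0.003]
force: [-4.3, 0.1, 10.7]
finger_gap: 0.171
```

```bash
python3 st.py 0 0 12 2
```

```text
12.5667 [ 0.5327 -0.1553  0.0413] F [-4.2661  0.0792 10.6992] T [-0.1173  0.9677 -0.0364] gap 14.603601428222408
strip in frame mm [2.1 0.9] yaw err 0.001476357998667882 underside z 11.279987352875247
dist 2.4022947591250996 rotdeg [0.391  0.0689 0.0844]
linear [[-0.5, -1.0, -0.4], [-0.5, -1.0, -0.4]]
rot [0.2, 0.03, 0.04] n 2
```

{"api": "drive_tool", "payload": {"linear": [[0,0.2,0.8],[0,0.2,1]], "rot": [[0.3,0,0],[0,0,0]], "hand": [5,5]}}

```text
t: 12.73
tcp_pos: [0.5328, -0.1553, 0.0412]
tool_rot: [0.654, 0.757, -0.0, 0.0]
force: [-5.8, -0.6, 16.3]
finger_gap: 0.169
```

```bash
python3 st.py 0 0 12 2|head -3;  python3 - <<'E'
from h import *
im=snap('wrist','w9.png'); b=cams.snapshot('side')[130:230,220:340][:, :, ::-1]
c=cams.snapshot('scene')[120:220,210:330][:, :, ::-1]
cv2.imwrite('pics/d9.png',np.hstack([cv2.resize(im[:,150:,::-1],(400,424)),cv2.resize(np.vstack([b,c]),None,fx=2.12,fy=2.12)]))
E
python3 st.py 0 0 12 2|head -3
```

```text
12.7333 [ 0.5328 -0.1553  0.0412] F [-5.8271 -0.566  16.2862] T [-0.0797  1.0127 -0.0555] gap 14.418413865113157
strip in frame mm [2.2 0.9] yaw err 0.002433791717958267 underside z 11.215488734068302
dist 2.5384326468597833 rotdeg [-0.0047  0.0529  0.1394]
12.8833 [ 0.5328 -0.1553  0.0412] F [-4.9685 -0.5087 13.6436] T [-0.0705  0.8624 -0.0315] gap 14.410684216850472
strip in frame mm [2.2 0.9] yaw err 0.0022733689002513713 underside z 11.21395636694622
dist 2.512497550035335 rotdeg [0.0108 0.0537 0.1302]
```

View pics/d9.png

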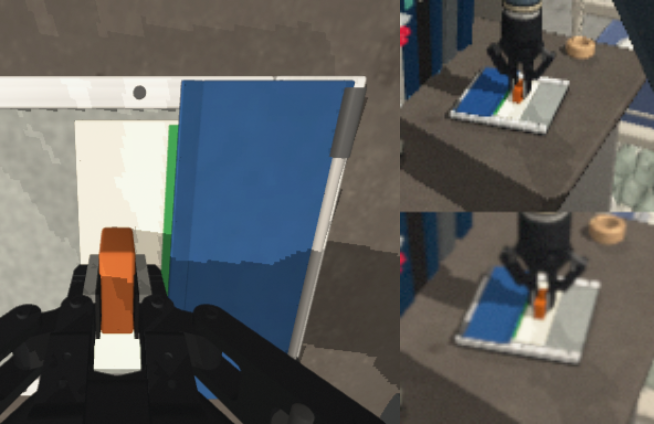

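The lip now covers all but the near part of the green line, at columns 168–179. That puts the strip about 0 mm from home. The flap is flat and the force is a steady 14 N, so I'm handing in.

```bash
python3 - <<'E'
from h import *
print(order.sign_off()); s=manip.sense(); print(s['t'],s['force'],s['tcp_pos'])
E
```

```text
the job is handed in; nothing more can be done
None
the job is handed in; nothing more can be done
```

I gripped the strip by its orange bar, laid it on the bed and slid it under the flap until it met the ledge (about 13 N of forward resistance). I then levelled the tool and handed in at about 12.9 s, still gripping and pressing. The hand-in gave no verdict, so the result rests on my own last checks.

- **Position:** The last picture, measured from the lip and the green line, puts the strip about 0 mm from home. The arm's position with my frame fit says +2.2 mm in x, +0.9 mm in y and 0.002 rad off square. The two x figures differ by about 2 mm, which is within calibration error and inside the -6 to +4 mm window.
- **Flatness:** Tool tilt was under 0.1°. The underside came out at 11.2 mm against a nominal 12 mm, within the 10–13.8 mm limits.
- **Press and grip:** The wrist force read 14–16 N downward before hand-in, still easing slightly. The fingers held the bar, with a finger-gap reading of about 14.4 mm.
- **Flap and bystanders:** The flap looked flat in the pictures taken during and after the slide. I did not measure its angle, or check it at every moment in between. The arm stayed well clear of the roll, stamp and vial; I did not measure their positions again at the end.

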